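# Close up the desk organiser

### The job

Close up the wooden desk organiser by pushing with the fingertips: push the two plain-fronted drawers fully home and slide the cover on top fully across so that the pen well is shut. Leave the drawer with the round knob pulled out just as it is, lift nothing, and leave the other things on the desk undisturbed.

Things in the scene. Friction and masses are not known exactly. Their poses are not given: they have to be found in the camera images.
- organiser: dark wooden organiser fixed to the desk, 170 deep (x) x 310 wide (y) x 85 high; origin: centre of its underside; +x from its open front (x=-85) to its back. Three bays side by side in the front, centred at y=+100, 0, -100, each 92 to 97 wide, 60 high, no floor (drawers slide on the desk), back stop at x=+77. In its top, at z=85, the half with y>0 is a pen well 15 deep
- tray_a: plain-fronted drawer to push home: loose light wooden open box 164 long (x) x 88 wide x 55 high, walls 6, about 0.25 kg, in any of the bays, 50 to 90 out at the start; origin: centre of its underside, axes as the organiser's; flat front face at its x=-82. Fully home, back against the stop, its origin is at organiser x=-5 and its face 2 proud of the organiser's front
- tray_b: the second plain-fronted drawer to be pushed home, the same in every way as tray_a, in another bay
- tray_knob: the drawer to be left alone: the same box, but with a turned wooden knob (24 diameter, standing 22 out) in the middle of its front, 30 above the desk; in the remaining bay, also pulled out; origin and axes as for tray_a; a roll of tape lies in it
- cover (a joint): the flat sliding cover on top of the organiser, 166 (x) x 150 (y) x 6 thick, its upper surface at z = 91.5; value in m: 0 = pen well fully shut, growing as the cover slides along the organiser's -y (to the right, seen from the robot); 0.07 to 0.125 at the start. Sliding friction about 1 N, it stays where it is left, and has a hard stop at 0
- cover_bar (a point): centre of the top of the wooden bar on the cover by which it is pushed: bar 70 long (organiser x) x 10 thick (y), rising 18 above the cover's upper surface; this point is at z = 109.5 at organiser x = 0; at organiser y = +80 when shut
- mug: white mug, 76 diameter, 85 high, beside the organiser's right end (-y); origin at the centre of its underside; leave alone
- paperweight: green glass paperweight, 68 diameter, 43 high, in front of and left of the organiser; origin at the centre of its underside; leave alone
- stapler: black stapler, 130 x 32 x 44 high, in front of and right of the organiser; origin at the centre of its underside; leave alone
- pencil_cup: dark metal cup with pencils, 72 diameter, 95 high, pencils to 170, well left of the organiser; origin at the centre of its underside; leave alone
Not all that is in view belongs to the job. Leave any blue look-alike of the tray_a alone. Leave any blue look-alike of the tray_b alone.

How it is judged:
By the outcome, as a careful person would: the job done as asked, in the order asked, and still so for the second after the job is handed in, with the robot touching nothing.
It also fails if it takes over 56 s, if anything falls off the work surface, if the arm or the gripper's body presses on something with over 40 N, if the wrist force passes 120 N, or if a joint passes its speed limit or range.

### The arm

A 7-joint arm with a two-finger parallel gripper is mounted at the origin on the work surface. World frame = base frame: x ahead of the robot, y to its left, z up, the work surface at z = 0. Lengths are in m, angles in rad, forces in N, time in s.
With the tool pointing down it reaches from about 0.4 to 0.9 m from the base axis. Payload 5.5 kg.
Tool frame: the origin (TCP) lies on the centre line of the jaws, within the pads' length; the fingertips stand env.tip_extent ahead of it and the grasp point (between the pads) lies 2 mm behind it (env.tip_extent is the distance from the TCP to the fingertips, in m); z points along the fingers, y is the line along which they close (so a half turn about z gives the same grasp; the last joint's range is limited). The gripper opens to 85 mm and grips with 20 to 120 N. Pads are 22 mm wide; open, the fingers measure 114 mm over their backs; the gripper's body (76 mm by 85 mm) begins 54 mm behind the grasp point. The pads swing forward as they close: fully open they stand 13 mm farther back than shut.
Start: joints at [1.441, 0.501, -0.427, 1.55, 0.221, 1.138, -0.21], TCP at [0.249, -0.6, 0.248] pointing down, gripper open.
Joint ranges: [-2.88, 2.88], [-0.31, 2.03], [-1.54, 1.56], [0.2, 2.42], [-1.41, 4.55], [0.19, 2.02], [-2.57, 2.57]. Speed limits (rad/s): [2.57, 2.57, 3.14, 3.14, 3.14, 3.14, 3.14].

### API

Orientations are given as a unit quaternion [w, x, y, z].
In Python, from workcell import env gives the robot as it stands.
- The arm moves only by the shell command python3 -m crank 'ROWS' [FORCE]. ROWS is JSON, a list of rows, each an object with "dp": the shift along the world's x, y, z scaled (see below), a list of three; "yaw": the turn about the world's z scaled (see below); "jaw": the opening, from -1 (shut) to 1 (fully open), so that 0 is half open. In form: [{"dp": [dx, dy, dz], "yaw": yaw, "jaw": jaw}, ...]. A call has exactly 10 rows; each row shifts and turns the commanded pose from where the row before left it; what a row does not reach is not made up. The controller multiplies each number of a shift by 0.02 m and each number of a turn by pi rad. A row lasts 1/10 s, in which the tool goes at most 50 mm and 8.59 degrees, less where a joint would pass 70% of its speed; a pose out of reach is approached as far as the arm can. A call with a number of a shift or a turn outside -1 to 1 is refused whole. A call with a gripper value outside its range is refused whole. The fingers move at their own pace and stop on an object; FORCE is the grip in N (left out, the last holds). Time passes only in rows, so rows that do not move let the fingers close, or fill a call up. It gives the time, the measured TCP pose, the force, the opening and the grip force at its end, in the units of the state.
- env.read_state(): the state, without advancing time (a new reading comes with each control period).
- env.camera(name): name is "side" or "top" or "wrist"; returns (picture, depth): 480x640x3 uint8, blue, green, red; 480x640 float32, m along the optical axis (not along the pixel's ray), 0 where there is no reading.
- env.camera_params(name): a dict with "camera_matrix" (3x3 intrinsics, pixels), "eye" and "rotation" of the camera in the world; the wrist camera has in their place "tool_from_camera" (4x4, takes a point from camera to tool coordinates, whose origin is the TCP and whose axes are the flange's). Camera axes: x right, y down, z forward; pixel columns grow to the right and rows downward; lengths in m; the calibration is good to about 2 mm. A picture is of the moment at which its call begins: read the wrist's pose just before it. camera_params takes no time and is no camera call.
- env.close_job(): hands the job in; it is judged then, once.
The state is a dict: "time_s": time; "q": joint angles; "joint_velocities": joint speeds; "effort": joint torques, N m; "position": TCP position; "ee_rot": TCP orientation; "contact_force": force on the tool from outside, world axes, zero at the start; "wrist_torque": the same for the moment, N m; "finger_gap": opening from 0.0 (shut) to 1.0 (fully open); "grasp_force": force on a finger pad.
Only numpy, scipy, OpenCV 4.12 (cv2) and the standard library are available. Lean on these libraries where they do the work, as an engineer would, in place of code of your own. Each camera call takes 0.05 s, during which the arm holds its last target. There are 200 camera calls.

## Working session

There is one attempt and no reset: what is moved stays moved. The work goes in short steps, Python scripts to look and compute and a shell command to move; the robot and the scene stay as the last step left them, time stands still between calls to the robot, and variables do not carry over. Pictures are saved under pics/ and viewed, at most 10 in all, crops included, and the job is handed in when it is done.

```bash
mkdir -p pics; ls; python3 - <<'E'
from workcell import env
import cv2,numpy as np
for n in("top","side"):
    p,d=env.camera(n); cv2.imwrite(f"pics/{n}1.png",p); np.save(f"pics/{n}1.npy",d)
    c=env.camera_params(n); print(n,{k:np.round(v,3).tolist() for k,v in c.items()})
s=env.read_state(); print(s["time_s"],s["position"],s["ee_rot"],s["contact_force"],s["finger_gap"],env.tip_extent)
E
```

```text
pics
top {'camera_matrix': [[461.87, 0.0, 320.191], [0.0, 461.87, 236.232], [0.0, 0.0, 1.0]], 'eye': [0.436, 0.129, 1.079], 'rotation': [0.01, -0.702, 0.711, -0.031]}
side {'camera_matrix': [[474.452, 0.0, 321.11], [0.0, 474.452, 237.744], [0.0, 0.0, 1.0]], 'eye': [0.089, 0.621, 0.868], 'rotation': [0.112, -0.301, 0.894, -0.311]}
0.1 [ 0.24854995 -0.59996959  0.24736127] [-8.65014903e-04  9.80770897e-01  1.95160658e-01 -1.33623878e-04] [-0.01368363 -0.00946265  0.7384492 ] 1.0016294430853103 0.017
```

View pics/top1.png

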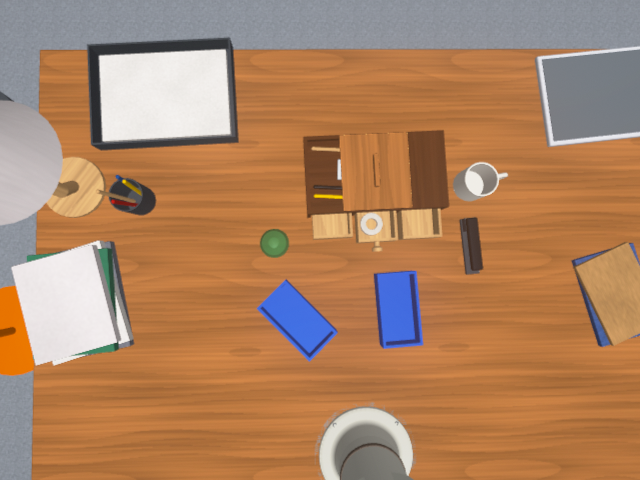

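View pics/side1.png

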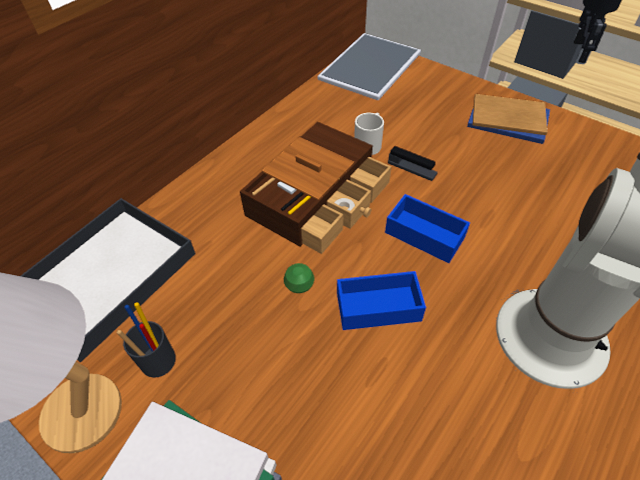

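The top view shows the organiser at about (375,172). The plain drawers are at (332,226) and (420,224), and the knob drawer is in the middle at (377,226) with its knob at (377,247). The cover bar is at (377,170). The blue boxes at (298,320) and (398,308) are look-alikes, so I leave them alone. I'll check this choice in one close crop.

```bash
python3 - <<'E'
import cv2
p=cv2.imread("pics/top1.png")[120:280,290:500]
cv2.imwrite("pics/crop1.png",cv2.resize(p,None,fx=3.75,fy=3.75,interpolation=cv2.INTER_CUBIC))
E
```

```text
(no output)
```

View pics/crop1.png

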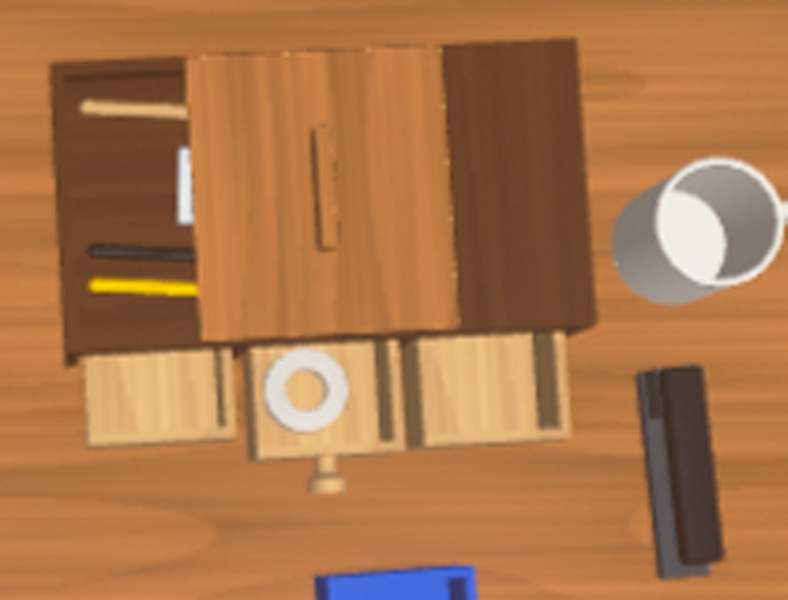

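The crop confirms it. The left and right drawers have plain fronts, with front edges at crop (87,447)-(234,438) and (408,447)-(570,438). The middle one has the knob at (327,485) and holds the tape. The bar is at (325,187).

```bash
cat > h.py <<'E'
from workcell import env
import numpy as np
from scipy.spatial.transform import Rotation as R
def px(cam,uv,z):
    c=env.camera_params(cam);K=np.array(c["camera_matrix"]);q=np.array(c["rotation"])
    M=R.from_quat(np.r_[q[1:],q[0]]).as_matrix() if q.size==4 else q
    r=M@np.linalg.inv(K)@np.array([uv[0],uv[1],1.]);e=np.array(c["eye"])
    return e+r*(z-e[2])/r[2]
E
python3 - <<'E'
from h import *
f=lambda c,z:px("top",(290+c[0]/3.75,120+c[1]/3.75),z)
C=np.array([f(c,.085) for c in[(50,64),(577,40),(595,325),(66,358)]]);print(C.round(3))
ctr=C.mean(0);l=C[0]-C[1]+C[3]-C[2];b=C[0]-C[3]+C[1]-C[2]
print("ctr",ctr,"yaw",np.arctan2(-l[0],l[1]),np.arctan2(b[1],b[0]),"sizes",np.linalg.norm(l)/2,np.linalg.norm(b)/2)
th=np.arctan2(-l[0],l[1]);Rz=R.from_euler('z',th).as_matrix()
for n,c,z in[("LL",(87,447),.055),("LR",(234,438),.055),("RL",(408,447),.055),("RR",(570,438),.055),("KL",(250,460),.055),("KR",(403,452),.055),("knob",(327,485),.035),("bar",(325,187),.1095),("mug",(720,222),.085),("stap",(680,470),.044)]:
    w=f(c,z);print(n,w.round(3),"org",(Rz.T@(w-ctr)).round(3))
print("paper",px("top",(274,243),.03).round(3))
for n,o in[("Lface home",(-.087,.1)),("Rface home",(-.087,-.1)),("bar home",(0,.08))]:print(n,(ctr+Rz@np.array([*o,0])).round(3))
s=env.read_state();q=s["ee_rot"];print(R.from_quat(np.r_[q[1:],q[0]]).as_matrix().round(2))
E
```

```text
[[ 0.712  0.133  0.085]
 [ 0.724 -0.177  0.085]
 [ 0.556 -0.183  0.085]
 [ 0.54   0.125  0.085]]
ctr [ 0.63292082 -0.02545226  0.085     ] yaw 0.04588079561841593 0.03721719837444204 sizes 0.3093268185842629 0.17038681316920712
LL [0.49  0.114 0.055] org [-0.137  0.145 -0.03 ]
LR [0.494 0.026 0.055] org [-0.136  0.058 -0.03 ]
RL [ 0.487 -0.078  0.055] org [-0.148 -0.045 -0.03 ]
RR [ 0.492 -0.175  0.055] org [-0.148 -0.143 -0.03 ]
KL [0.481 0.017 0.055] org [-0.15   0.049 -0.03 ]
KR [ 0.485 -0.074  0.055] org [-0.15  -0.042 -0.03 ]
knob [ 0.466 -0.032  0.035] org [-0.167  0.001 -0.05 ]
bar [ 0.633 -0.023  0.11 ] org [0.    0.003 0.025]
mug [ 0.616 -0.258  0.085] org [-0.028 -0.232  0.   ]
stap [ 0.472 -0.245  0.044] org [-0.171 -0.212 -0.041]
paper [0.484 0.202 0.03 ]
Lface home [0.541 0.07  0.085]
Rface home [ 0.551 -0.129  0.085]
bar home [0.629 0.054 0.085]
[[ 0.92  0.38 -0.  ]
 [ 0.38 -0.92  0.  ]
 [ 0.   -0.   -1.  ]]
```

Drawer faces are at organiser x of about -0.136 (left) and -0.148 (right), with yaw about 0.043. First I move to the right drawer with the jaws shut and the tool squared to the organiser.

```bash
python3 -m crank '[{"dp":[0.43,1,0],"yaw":-0.037,"jaw":-1},{"dp":[0.43,1,0],"yaw":-0.037,"jaw":-1},{"dp":[0.43,1,0],"yaw":-0.037,"jaw":-1},{"dp":[0.43,1,0],"yaw":0,"jaw":-1},{"dp":[0.43,1,0],"yaw":0,"jaw":-1},{"dp":[0.43,1,0],"yaw":0,"jaw":-1},{"dp":[0.43,1,0],"yaw":0,"jaw":-1},{"dp":[0.43,1,0],"yaw":0,"jaw":-1},{"dp":[0.43,1,0],"yaw":0,"jaw":-1},{"dp":[0.43,1,0],"yaw":0,"jaw":-1}]' 30
python3 -m crank '[{"dp":[0.45,1,0],"yaw":0,"jaw":-1},{"dp":[0.45,1,0],"yaw":0,"jaw":-1},{"dp":[0.45,1,0],"yaw":0,"jaw":-1},{"dp":[0.45,1,0],"yaw":0,"jaw":-1},{"dp":[0.45,1,0],"yaw":0,"jaw":-1},{"dp":[0.45,1,0],"yaw":0,"jaw":-1},{"dp":[0.45,1,0],"yaw":0,"jaw":-1},{"dp":[0.45,1,0],"yaw":0,"jaw":-1},{"dp":[0.45,1,0],"yaw":0,"jaw":-1},{"dp":[0.45,1,0],"yaw":0,"jaw":-1}]'
python3 - <<'E'
from h import *
s=env.read_state();q=s["ee_rot"];print(s["time_s"],s["position"],s["contact_force"],s["finger_gap"]);print(R.from_quat(np.r_[q[1:],q[0]]).as_matrix().round(3))
E
```

```text
time_s: 1.1
position: [0.3349, -0.3994, 0.248]
ee_rot: [-0.0, 1.0, 0.022, -0.0]
contact_force: [0.3, -0.3, -0.5]
finger_gap: 0.001
grasp_force: 0.0
time_s: 2.1
position: [0.4248, -0.1996, 0.2481]
ee_rot: [-0.0, 1.0, 0.022, -0.0]
contact_force: [-0.1, 0.1, 0.4]
finger_gap: 0.002
grasp_force: 0.0
2.1 [ 0.42482713 -0.19955084  0.24806894] [-0.08940444  0.12159864  0.35284448] 0.0024440219096623643
[[ 0.999  0.044 -0.   ]
 [ 0.044 -0.999  0.   ]
 [-0.    -0.    -1.   ]]
```

```bash
python3 -m crank '[{"dp":[0.38,0.85,-0.98],"yaw":0,"jaw":-1},{"dp":[0.38,0.85,-0.98],"yaw":0,"jaw":-1},{"dp":[0.38,0.85,-0.98],"yaw":0,"jaw":-1},{"dp":[0.36,0.85,-0.98],"yaw":0,"jaw":-1},{"dp":[0,0,-0.98],"yaw":0,"jaw":-1},{"dp":[0,0,-0.98],"yaw":0,"jaw":-1},{"dp":[0,0,-0.98],"yaw":0,"jaw":-1},{"dp":[0,0,-0.98],"yaw":0,"jaw":-1},{"dp":[0,0,-0.98],"yaw":0,"jaw":-1},{"dp":[0,0,-0.98],"yaw":0,"jaw":-1}]'
python3 - <<'E'
from h import *
import cv2
for n in("side","wrist"):
    p,_=env.camera(n);cv2.imwrite(f"pics/{n}2.png",p)
a=cv2.imread("pics/side2.png")[100:300,240:480];b=cv2.imread("pics/wrist2.png")
cv2.imwrite("pics/c2.png",np.hstack([cv2.resize(a,(400,333)),cv2.resize(b,(400,333))]))
E
```

```text
time_s: 3.1
position: [0.4545, -0.1325, 0.0513]
ee_rot: [-0.0, 1.0, 0.022, -0.0]
contact_force: [0.7, 0.3, 0.2]
finger_gap: -0.0
grasp_force: 0.0
```

View pics/c2.png

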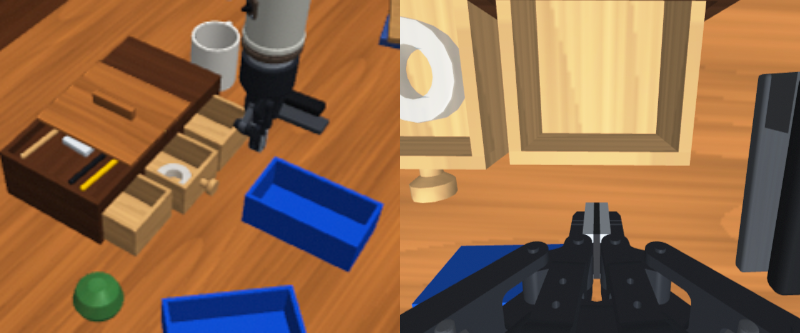

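The fingers are centred on the plain right drawer: its front edge spans 510-692 in the wrist view and the fingertips are at 597. They are clear of the blue box. Now I push.

```bash
python3 -m crank '[{"dp":[0.4,0.017,0],"yaw":0,"jaw":-1},{"dp":[0.4,0.017,0],"yaw":0,"jaw":-1},{"dp":[0.4,0.017,0],"yaw":0,"jaw":-1},{"dp":[0.4,0.017,0],"yaw":0,"jaw":-1},{"dp":[0.4,0.017,0],"yaw":0,"jaw":-1},{"dp":[0.4,0.017,0],"yaw":0,"jaw":-1},{"dp":[0.4,0.017,0],"yaw":0,"jaw":-1},{"dp":[0.4,0.017,0],"yaw":0,"jaw":-1},{"dp":[0.4,0.017,0],"yaw":0,"jaw":-1},{"dp":[0.2,0.01,0],"yaw":0,"jaw":-1}]'
```

```text
time_s: 4.2
position: [0.532, -0.129, 0.0523]
ee_rot: [-0.0, 1.0, 0.022, 0.0]
contact_force: [-1.4, 0.7, 0.1]
finger_gap: 0.001
grasp_force: 1.0
```

```bash
python3 -m crank '[{"dp":[0.05,0.002,0],"yaw":0,"jaw":-1},{"dp":[0.05,0.002,0],"yaw":0,"jaw":-1},{"dp":[0.05,0.002,0],"yaw":0,"jaw":-1},{"dp":[0.05,0.002,0],"yaw":0,"jaw":-1},{"dp":[0.05,0.002,0],"yaw":0,"jaw":-1},{"dp":[0.05,0.002,0],"yaw":0,"jaw":-1},{"dp":[0.05,0.002,0],"yaw":0,"jaw":-1},{"dp":[0.05,0.002,0],"yaw":0,"jaw":-1},{"dp":[0,0,0],"yaw":0,"jaw":-1},{"dp":[0,0,0],"yaw":0,"jaw":-1}]'
```

```text
time_s: 5.2
position: [0.5391, -0.1289, 0.0524]
ee_rot: [0.0, 1.0, 0.022, 0.0]
contact_force: [-0.3, 0.0, 0.7]
finger_gap: -0.003
grasp_force: 0.2
```

```bash
python3 -m crank '[{"dp":[0.05,0.002,0],"yaw":0,"jaw":-1},{"dp":[0.05,0.002,0],"yaw":0,"jaw":-1},{"dp":[0.05,0.002,0],"yaw":0,"jaw":-1},{"dp":[0.05,0.002,0],"yaw":0,"jaw":-1},{"dp":[0,0,0],"yaw":0,"jaw":-1},{"dp":[0,0,0],"yaw":0,"jaw":-1},{"dp":[0,0,0],"yaw":0,"jaw":-1},{"dp":[0,0,0],"yaw":0,"jaw":-1},{"dp":[0,0,0],"yaw":0,"jaw":-1},{"dp":[0,0,0],"yaw":0,"jaw":-1}]'
```

```text
time_s: 6.2
position: [0.5393, -0.1294, 0.0513]
ee_rot: [0.0, 1.0, 0.021, -0.003]
contact_force: [-9.0, -0.8, 2.3]
finger_gap: -0.0
grasp_force: 0.0
```

```bash
python3 -m crank '[{"dp":[0.05,0.002,0],"yaw":0,"jaw":-1},{"dp":[0.05,0.002,0],"yaw":0,"jaw":-1},{"dp":[0.05,0.002,0],"yaw":0,"jaw":-1},{"dp":[0,0,0],"yaw":0,"jaw":-1},{"dp":[0,0,0],"yaw":0,"jaw":-1},{"dp":[0,0,0],"yaw":0,"jaw":-1},{"dp":[0,0,0],"yaw":0,"jaw":-1},{"dp":[0,0,0],"yaw":0,"jaw":-1},{"dp":[0,0,0],"yaw":0,"jaw":-1},{"dp":[0,0,0],"yaw":0,"jaw":-1}]'
```

```text
time_s: 7.2
position: [0.5392, -0.1297, 0.0504]
ee_rot: [0.0, 1.0, 0.021, -0.006]
contact_force: [-14.6, -1.5, 4.5]
finger_gap: 0.001
grasp_force: 0.0
```

The right drawer is hard against its stop at the predicted place. Now over to the left one.

```bash
python3 -m crank '[{"dp":[-1,-0.04,0],"yaw":0,"jaw":-1},{"dp":[-1,-0.04,0],"yaw":0,"jaw":-1},{"dp":[-0.85,0,1],"yaw":0,"jaw":-1},{"dp":[-0.85,0,1],"yaw":0,"jaw":-1},{"dp":[-0.85,0,1],"yaw":0,"jaw":-1},{"dp":[0,1,0],"yaw":0,"jaw":-1},{"dp":[0,1,0],"yaw":0,"jaw":-1},{"dp":[0,1,0],"yaw":0,"jaw":-1},{"dp":[0,1,0],"yaw":0,"jaw":-1},{"dp":[0,1,0],"yaw":0,"jaw":-1}]'
python3 -m crank '[{"dp":[0,1,0],"yaw":0,"jaw":-1},{"dp":[0,1,0],"yaw":0,"jaw":-1},{"dp":[0,1,0],"yaw":0,"jaw":-1},{"dp":[0,1,0],"yaw":0,"jaw":-1},{"dp":[0,0.98,0],"yaw":0,"jaw":-1},{"dp":[0,0,-1],"yaw":0,"jaw":-1},{"dp":[0,0,-1],"yaw":0,"jaw":-1},{"dp":[0,0,-1],"yaw":0,"jaw":-1},{"dp":[0,0,0],"yaw":0,"jaw":-1},{"dp":[0,0,0],"yaw":0,"jaw":-1}]'
python3 - <<'E'
from h import *
import cv2
for n in("side","wrist"):
    p,_=env.camera(n);cv2.imwrite(f"pics/{n}3.png",p)
a=cv2.imread("pics/side3.png")[100:300,240:480];b=cv2.imread("pics/wrist3.png")
cv2.imwrite("pics/c3.png",np.hstack([cv2.resize(a,(400,333)),cv2.resize(b,(400,333))]))
E
```

```text
time_s: 8.2
position: [0.4557, -0.0293, 0.1128]
ee_rot: [0.0, 1.0, 0.022, 0.001]
contact_force: [0.2, -0.3, -0.2]
finger_gap: -0.0
grasp_force: 0.0
time_s: 9.2
position: [0.4551, 0.0698, 0.0526]
ee_rot: [-0.0, 1.0, 0.022, 0.0]
contact_force: [-0.2, 0.2, -0.6]
finger_gap: 0.002
grasp_force: 0.0
```

View pics/c3.png

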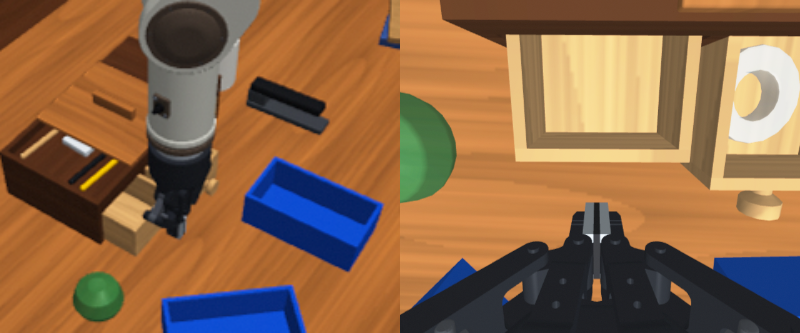

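The fingers are centred on the left drawer: front edge 516-690, tips at 597, clear of the knob and paperweight. Pushing.

```bash
python3 -m crank '[{"dp":[0.4,0.017,0],"yaw":0,"jaw":-1},{"dp":[0.4,0.017,0],"yaw":0,"jaw":-1},{"dp":[0.4,0.017,0],"yaw":0,"jaw":-1},{"dp":[0.4,0.017,0],"yaw":0,"jaw":-1},{"dp":[0.4,0.017,0],"yaw":0,"jaw":-1},{"dp":[0.4,0.017,0],"yaw":0,"jaw":-1},{"dp":[0.4,0.017,0],"yaw":0,"jaw":-1},{"dp":[0.4,0.017,0],"yaw":0,"jaw":-1},{"dp":[0.2,0.017,0],"yaw":0,"jaw":-1},{"dp":[0.05,0,0],"yaw":0,"jaw":-1}]'
python3 -m crank '[{"dp":[0.05,0.002,0],"yaw":0,"jaw":-1},{"dp":[0.05,0.002,0],"yaw":0,"jaw":-1},{"dp":[0.05,0.002,0],"yaw":0,"jaw":-1},{"dp":[0.05,0.002,0],"yaw":0,"jaw":-1},{"dp":[0.05,0.002,0],"yaw":0,"jaw":-1},{"dp":[0.05,0.002,0],"yaw":0,"jaw":-1},{"dp":[0.05,0.002,0],"yaw":0,"jaw":-1},{"dp":[0.05,0.002,0],"yaw":0,"jaw":-1},{"dp":[0,0,0],"yaw":0,"jaw":-1},{"dp":[0,0,0],"yaw":0,"jaw":-1}]'
```

```text
time_s: 10.3
position: [0.5246, 0.0726, 0.0523]
ee_rot: [-0.0, 1.0, 0.022, 0.0]
contact_force: [-1.6, -0.2, -0.1]
finger_gap: -0.0
grasp_force: 0.6
time_s: 11.3
position: [0.5316, 0.0727, 0.0522]
ee_rot: [0.0, 1.0, 0.022, -0.0]
contact_force: [-3.0, -0.8, 1.1]
finger_gap: 0.002
grasp_force: 0.2
```

```bash
python3 -m crank '[{"dp":[0.05,0.002,0],"yaw":0,"jaw":-1},{"dp":[0.05,0.002,0],"yaw":0,"jaw":-1},{"dp":[0.05,0.002,0],"yaw":0,"jaw":-1},{"dp":[0.05,0.002,0],"yaw":0,"jaw":-1},{"dp":[0.05,0,0],"yaw":0,"jaw":-1},{"dp":[0,0,0],"yaw":0,"jaw":-1},{"dp":[0,0,0],"yaw":0,"jaw":-1},{"dp":[0,0,0],"yaw":0,"jaw":-1},{"dp":[0,0,0],"yaw":0,"jaw":-1},{"dp":[0,0,0],"yaw":0,"jaw":-1}]'
```

```text
time_s: 12.3
position: [0.5314, 0.0719, 0.0507]
ee_rot: [0.001, 1.0, 0.022, -0.005]
contact_force: [-12.7, -1.8, 3.1]
finger_gap: -0.001
grasp_force: 0.0
```

The left drawer is home too. Next is the cover bar, approached from its right side.

```bash
python3 -m crank '[{"dp":[-0.75,0,0],"yaw":0,"jaw":-1},{"dp":[-0.75,0,0],"yaw":0,"jaw":-1},{"dp":[0,0,1],"yaw":0,"jaw":-1},{"dp":[0,0,1],"yaw":0,"jaw":-1},{"dp":[0,0,1],"yaw":0,"jaw":-1},{"dp":[0,0,1],"yaw":0,"jaw":-1},{"dp":[0,-1,1],"yaw":0,"jaw":-1},{"dp":[0,-1,1],"yaw":0,"jaw":-1},{"dp":[0.8,-1,0.2],"yaw":0,"jaw":-1},{"dp":[0.8,-1,0.2],"yaw":0,"jaw":-1}]'
python3 -m crank '[{"dp":[0.96,-0.62,0],"yaw":0,"jaw":-1},{"dp":[0.96,-0.62,0],"yaw":0,"jaw":-1},{"dp":[0.96,-0.62,0],"yaw":0,"jaw":-1},{"dp":[0.96,-0.62,0],"yaw":0,"jaw":-1},{"dp":[0.96,-0.62,0],"yaw":0,"jaw":-1},{"dp":[0,0,-1],"yaw":0,"jaw":-1},{"dp":[0,0,-1],"yaw":0,"jaw":-1},{"dp":[0,0,-1],"yaw":0,"jaw":-1},{"dp":[0,0,-0.2],"yaw":0,"jaw":-1},{"dp":[0,0,0],"yaw":0,"jaw":-1}]'
python3 - <<'E'
from h import *
import cv2
for n in("side","wrist"):
    p,_=env.camera(n);cv2.imwrite(f"pics/{n}4.png",p)
a=cv2.imread("pics/side4.png")[100:300,240:480];b=cv2.imread("pics/wrist4.png")
cv2.imwrite("pics/c4.png",np.hstack([cv2.resize(a,(400,333)),cv2.resize(b,(400,333))]))
E
```

```text
time_s: 13.3
position: [0.5406, -0.0081, 0.182]
ee_rot: [0.0, 1.0, 0.022, 0.002]
contact_force: [0.4, -0.0, 0.1]
finger_gap: -0.001
grasp_force: 0.0
time_s: 14.3
position: [0.6349, -0.0691, 0.116]
ee_rot: [-0.0, 1.0, 0.022, -0.0]
contact_force: [-0.7, -0.6, 0.5]
finger_gap: -0.001
grasp_force: 0.0
```

View pics/c4.png

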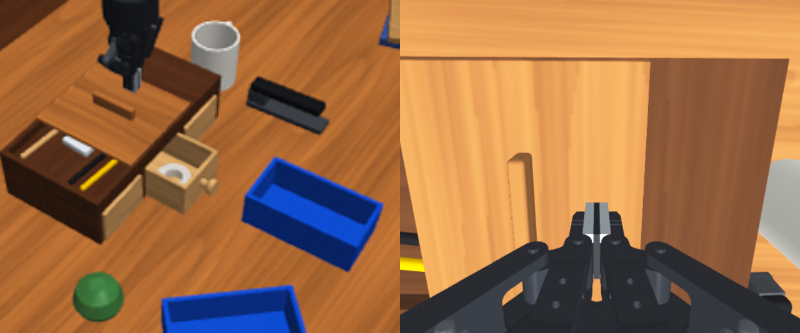

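Both plain drawers are shut. The tips (597,210) are to the right of the bar (522,200) and above the cover. I push left.

```bash
python3 -m crank '[{"dp":[-0.02,0.4,0],"yaw":0,"jaw":-1},{"dp":[-0.02,0.4,0],"yaw":0,"jaw":-1},{"dp":[-0.02,0.4,0],"yaw":0,"jaw":-1},{"dp":[-0.02,0.4,0],"yaw":0,"jaw":-1},{"dp":[-0.02,0.4,0],"yaw":0,"jaw":-1},{"dp":[-0.02,0.4,0],"yaw":0,"jaw":-1},{"dp":[-0.02,0.4,0],"yaw":0,"jaw":-1},{"dp":[-0.02,0.4,0],"yaw":0,"jaw":-1},{"dp":[-0.02,0.4,0],"yaw":0,"jaw":-1},{"dp":[-0.02,0.4,0],"yaw":0,"jaw":-1}]'
python3 -m crank '[{"dp":[-0.01,0.2,0],"yaw":0,"jaw":-1},{"dp":[-0.01,0.2,0],"yaw":0,"jaw":-1},{"dp":[-0.01,0.2,0],"yaw":0,"jaw":-1},{"dp":[-0.01,0.15,0],"yaw":0,"jaw":-1},{"dp":[-0.01,0.1,0],"yaw":0,"jaw":-1},{"dp":[0,0.05,0],"yaw":0,"jaw":-1},{"dp":[0,0.05,0],"yaw":0,"jaw":-1},{"dp":[0,0.05,0],"yaw":0,"jaw":-1},{"dp":[0,0.05,0],"yaw":0,"jaw":-1},{"dp":[0,0,0],"yaw":0,"jaw":-1}]'
```

```text
time_s: 15.4
position: [0.6308, 0.0115, 0.1163]
ee_rot: [0.0, 1.0, 0.022, 0.0]
contact_force: [1.4, -1.2, 1.6]
finger_gap: 0.001
grasp_force: 0.8
time_s: 16.4
position: [0.6296, 0.0321, 0.1162]
ee_rot: [-0.0, 1.0, 0.022, -0.0]
contact_force: [0.1, -0.2, -0.0]
finger_gap: 0.003
grasp_force: 0.4
```

```bash
python3 -m crank '[{"dp":[0,0.05,0],"yaw":0,"jaw":-1},{"dp":[0,0.05,0],"yaw":0,"jaw":-1},{"dp":[0,0.05,0],"yaw":0,"jaw":-1},{"dp":[0,0.05,0],"yaw":0,"jaw":-1},{"dp":[0,0.05,0],"yaw":0,"jaw":-1},{"dp":[0,0.05,0],"yaw":0,"jaw":-1},{"dp":[0,0.05,0],"yaw":0,"jaw":-1},{"dp":[0,0.05,0],"yaw":0,"jaw":-1},{"dp":[0,0,0],"yaw":0,"jaw":-1},{"dp":[0,0,0],"yaw":0,"jaw":-1}]'
```

```text
time_s: 17.4
position: [0.6296, 0.0363, 0.1162]
ee_rot: [0.002, 1.0, 0.021, -0.001]
contact_force: [-3.0, -8.0, 3.0]
finger_gap: 0.003
grasp_force: 4.1
```

It is against the stop where predicted. One more nudge, then back away and check.

```bash
python3 -m crank '[{"dp":[0,0.05,0],"yaw":0,"jaw":-1},{"dp":[0,0.05,0],"yaw":0,"jaw":-1},{"dp":[0,0.05,0],"yaw":0,"jaw":-1},{"dp":[0,0,0],"yaw":0,"jaw":-1},{"dp":[0,0,0],"yaw":0,"jaw":-1},{"dp":[0,0,0],"yaw":0,"jaw":-1},{"dp":[0,0,0],"yaw":0,"jaw":-1},{"dp":[0,0,0],"yaw":0,"jaw":-1},{"dp":[0,0,0],"yaw":0,"jaw":-1},{"dp":[0,0,0],"yaw":0,"jaw":-1}]'
python3 -m crank '[{"dp":[0,-0.8,0],"yaw":0,"jaw":-1},{"dp":[0,-0.8,0.2],"yaw":0,"jaw":-1},{"dp":[0,-0.5,1],"yaw":0,"jaw":-1},{"dp":[0,-0.5,1],"yaw":0,"jaw":-1},{"dp":[0,-1,1],"yaw":0,"jaw":-1},{"dp":[0,-1,1],"yaw":0,"jaw":-1},{"dp":[0,-1,1],"yaw":0,"jaw":-1},{"dp":[0,-1,1],"yaw":0,"jaw":-1},{"dp":[0,-1,1],"yaw":0,"jaw":-1},{"dp":[0,-1,1],"yaw":0,"jaw":-1}]'
python3 -m crank '[{"dp":[0,-1,0],"yaw":0,"jaw":-1},{"dp":[0,-1,0],"yaw":0,"jaw":-1},{"dp":[0,-1,0],"yaw":0,"jaw":-1},{"dp":[0,-1,0],"yaw":0,"jaw":-1},{"dp":[0,-1,0],"yaw":0,"jaw":-1},{"dp":[0,-1,0],"yaw":0,"jaw":-1},{"dp":[0,-1,0],"yaw":0,"jaw":-1},{"dp":[0,-1,0],"yaw":0,"jaw":-1},{"dp":[0,-1,0],"yaw":0,"jaw":-1},{"dp":[0,0,0],"yaw":0,"jaw":-1}]'
python3 - <<'E'
from h import *
import cv2
p,_=env.camera("top");q,_=env.camera("side")
cv2.imwrite("pics/c5.png",np.hstack([cv2.resize(p[120:280,290:500],(400,305)),cv2.resize(q[100:283,240:480],(400,305))]))
cv2.imwrite("pics/c6.png",cv2.resize(p[120:280,290:500],None,fx=3.75,fy=3.75,interpolation=cv2.INTER_CUBIC))
E
```

```text
time_s: 18.4
position: [0.6296, 0.0366, 0.1162]
ee_rot: [0.004, 1.0, 0.02, -0.001]
contact_force: [-2.6, -12.0, 5.2]
finger_gap: -0.004
grasp_force: 6.4
time_s: 19.4
position: [0.6298, -0.1299, 0.2814]
ee_rot: [-0.0, 1.0, 0.022, 0.0]
contact_force: [0.2, 0.1, -0.3]
finger_gap: 0.001
grasp_force: 0.0
time_s: 20.4
position: [0.6287, -0.3142, 0.2797]
ee_rot: [0.001, 1.0, 0.019, -0.0]
contact_force: [0.1, -1.6, -0.6]
finger_gap: 0.001
grasp_force: 0.0
```

View pics/c5.png

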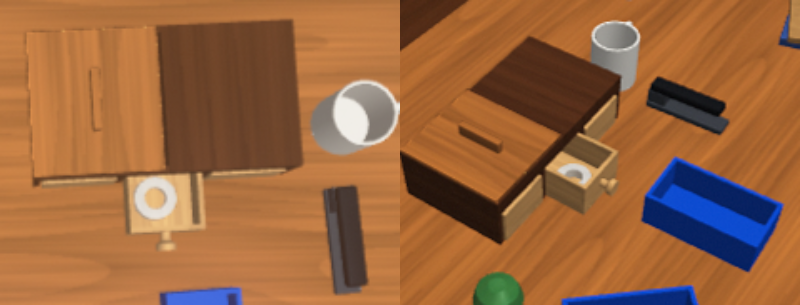

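View pics/c6.png

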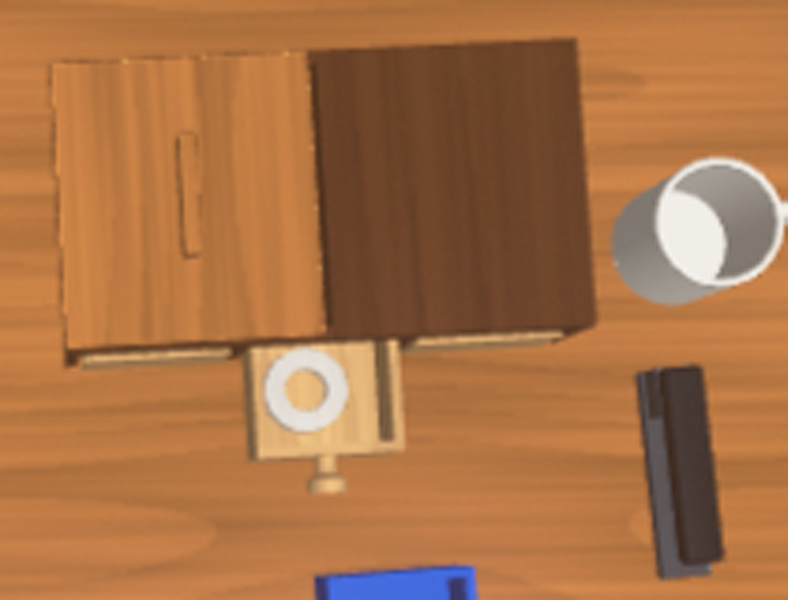

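The pen well is covered, with the cover's left edge at the organiser's edge (52-66). Both plain drawers are flush. The knob drawer and its knob at (327,485) have not moved, and the mug and stapler are where they were. Handing in.

```bash
python3 -c "
from workcell import env
print(env.close_job())"
```

```text
the job is handed in; nothing more can be done
None
```

The job is handed in: both plain-fronted drawers are pushed against their stops and the cover is slid shut over the pen well. The knob drawer and the other things around the organiser look undisturbed in the final pictures; the pencil cup was out of frame, but the arm never went near it.

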